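Gauge the pocket depth of a counting-sample carrier

TASK

Check the pocket depth of the sample carrier with the orange ring. Lift the digital depth gauge out of its stand and first check its zero: lower it slowly onto the black granite plate and keep its foot flush there with a light push (about 10 N) for a good second. Then lower it upright onto the orange-ringed carrier, foot between the ribs and centred over the pocket so that the spring spindle reaches the pocket floor, and finish while holding it there, flush and still with the same light push; never slam it down, and leave the other things on the bench alone.

Things in the scene. Friction and masses are not known exactly. Their poses are not given: they have to be found in the camera images.
- gauge_grip (a point): centre of the dark rubber grip on top of the digital depth gauge (upright in its stand, 98 mm tall, 0.21 kg): a block 22 mm thick (x), 40 mm wide (y), 30 mm high, this point 15 mm below its top and 83 mm above the foot's underside. Pinch it across the 22 mm from above. z up; either way round about z works.
- gauge_foot (a point): middle of the flat underside of the gauge's steel foot, 18 mm (x) by 74 mm (y), 10 mm high; axes as gauge_grip, which lies 83 mm straight above. The spindle, a 7 mm pin with a rounded brass tip, comes out here and stands 12 mm below the foot when free.
- spindle (a joint): how far the spring spindle is pushed up into the gauge, in m (the gauge's reading): 0 free, 0.012 with its tip level with the foot's underside (foot flush on a flat face), stop at 0.0125. Spring 0.8 N at 0, 1.8 N at 0.012. Foot flush over a pocket of depth d reads 0.012 - d: 0.006 for the orange carrier.
- gauge: the same gauge; origin at the middle of the foot's underside, axes as gauge_grip. Between foot and grip: a round stem, and a grey housing 22 x 56 mm from 28 to 70 mm above the underside, display on its -x face.
- stand: fixed black stand, 48 (x) x 104 (y) mm, axes as the gauge's; origin: centre of its underside. The foot rests on it 20 mm above the bench in a recess 5 mm deep, with 5 to 6 mm play each side; a slot leaves the spindle free. Lift it straight up 20 mm or more. Heavy fixed books, up to 280 mm tall, stand behind it (x over 0.53, y -0.22 to -0.48).
- zero_top (a point): middle of the lapped top face of the fixed black granite zero plate, 110 (x) x 100 (y) mm, 22 mm above the bench; z up
- zero_plate: the same granite plate; origin: centre of its underside, on the bench
- carrier_orange_pocket (a point): middle of the mouth of the round pocket (36 mm across, 6 mm deep) in the top face of the carrier with the painted orange ring; level with that face, 14 mm above the bench; z up, x away from the pull tab. Two ribs 5 mm wide and 5 mm high run along y over the top, centre lines at x = +-28.5 mm: the gauge's foot fits only between them, its length along y.
- carrier_blue_pocket (a point): middle of the mouth of the round pocket (36 mm across, 4 mm deep) in the top face of the carrier with the painted blue ring; level with that face, 14 mm above the bench; z up, x away from the pull tab. Two ribs 5 mm wide and 5 mm high run along y over the top, centre lines at x = +-28.5 mm: the gauge's foot fits only between them, its length along y.
- carrier_green_pocket (a point): middle of the mouth of the round pocket (36 mm across, 8 mm deep) in the top face of the carrier with the painted green ring; level with that face, 14 mm above the bench; z up, x away from the pull tab. Two ribs 5 mm wide and 5 mm high run along y over the top, centre lines at x = +-28.5 mm: the gauge's foot fits only between them, its length along y.
- carrier_orange: the orange-ringed sample carrier: loose aluminium plate 80 x 80 x 14 mm, 0.26 kg, flat on the bench, with a pull tab with an orange lip (14 mm high) that sticks out 20 mm on its -x side; origin: centre of its underside, axes as its pocket point. The blue and green ones are alike and stay where they lie.
- planchets: bystander: loose stack of six steel planchets, 34 mm across, 22 mm high; origin at its underside
- vial_a: bystander: capped sample vial, 27 mm across, 61 mm high; origin at its underside
- vial_b: bystander: a second such vial
- forceps: bystander: steel forceps lying flat, 125 x 12 x 8 mm; origin at the underside
- timer: bystander: small bench timer, 72 x 64 x 18 mm; origin at its underside
- buffer_bottle: bystander: reagent bottle with blue cap, 57 mm across, 123 mm high; origin at its underside
- acid_bottle: bystander: reagent bottle with red cap, 55 mm across, 113 mm high; origin at its underside

How it is judged (in metres and radians):
On the way:
1. the zero check: the gauge, held in the fingers, stands upright and flush on the granite plate, spindle fully up, pressed with 4 to 25 N, for 0.8 s (value of joint spindle above 0.0108 m and z of gauge_foot in the frame of zero_top between -0.0018 and 0.0012 m and angle between gauge_foot's own z axis and vertical below 0.05 rad and contact force between gauge and zero_plate between 4 and 25 N and contact force between the fingers and gauge above 3 N), for 0.8 s.
At the end, for the whole second after the job is handed in: gauge held in the fingers, upright (0.05 rad), foot flush (1.2 mm) on the orange-ringed carrier, centred on its pocket (8 mm), spindle on the pocket floor (pushed in 5.0 to 7.2 mm), pressing with 4 to 25 N, at rest; the carrier flat on the bench (value of joint spindle between 0.005 and 0.0072 m and z of gauge_foot in the frame of carrier_orange_pocket between -0.0018 and 0.0012 m and angle between gauge_foot's own z axis and vertical below 0.05 rad and horizontal distance between gauge_foot and carrier_orange_pocket below 0.008 m and contact force between gauge and carrier_orange between 4 and 25 N and contact force between the fingers and gauge above 3 N and linear speed of gauge below 0.01 m/s and height (world z) of carrier_orange_pocket between 0.011 and 0.017 m); the arm keeps its last pose, push and grip.
It fails at once if the gauge is slammed or jammed: over 100 N on the granite plate or the orange carrier (contact force between gauge and zero_plate above 100 N or contact force between gauge and carrier_orange above 100 N).
It fails at once if a carrier is shoved more than 25 mm (distance of any of carrier_orange_pocket, carrier_blue_pocket, carrier_green_pocket from where it was at the start of the episode above 0.025 m).
It fails at once if a bystander is moved more than 25 mm (distance of any of planchets, vial_a, vial_b, timer, buffer_bottle, acid_bottle, forceps from where it was at the start of the episode above 0.025 m).
It also fails if it takes over 48 s, if anything falls off the work surface, if the arm or the gripper's body presses on something with over 40 N, if the wrist force passes 120 N, or if a joint passes its speed limit or range.

ROBOT

A 6-joint arm with a two-finger parallel gripper is mounted at the origin on a cart in front of the work surface, level with it; the furniture and walls round the work are solid. World frame = base frame: x ahead of the robot, y to its left, z up, the work surface at z = 0. Lengths are in mm, angles in rad, forces in N, time in s.
With the tool pointing down it reaches from about 400 to 925 mm from the base axis. Payload 12.5 kg.
Tool frame: the origin (TCP) lies midway between the tips of the shut fingers; the grasp point (between the pads) lies 19 mm behind it (env.tcp_to_grasp is the distance from the TCP to the grasp point, in mm); z points along the fingers, y is the line along which they close (so a half turn about z gives the same grasp; the last joint's range is limited). The gripper opens to 95 mm and grips with 3 to 60 N. Pads are 20 mm wide; open, the fingers measure 119 mm over their backs; the gripper's body (75 mm by 180 mm) begins 59 mm behind the grasp point.
Start: joints at [-1.365, 0.491, 1.559, -0, 1.092, -0.106], TCP at [191.756, -594.875, 214.661] pointing down, gripper open.
Joint ranges: [-3.1, 3.1], [-0.84, 2.19], [0.05, 2.79], [-1.13, 4.28], [0.06, 2.93], [-2.69, 2.69]. Speed limits (rad/s): [2.22, 2.22, 2.79, 3.14, 3.14, 3.14].

INTERFACE

Orientations are given as [roll, pitch, yaw] about the fixed x, y, z axes, in that order (R = Rz(yaw) Ry(pitch) Rx(roll)).
In Python, from cell import env gives the robot as it stands. The module is installed in compiled form; this text tells all that it offers.
- The arm moves only by the tool step_arm, never from a script. Its argument "plan" is a list that holds one entry, the list of rows, each a list of 5 numbers: the shift along the tool's x, y, z in mm, then the turn about the tool's z in degrees, then the opening, from -1 (shut) to 1 (fully open). A call has 1 to 8 rows; each row is the pose to reach, as a shift and turn from the pose commanded when the call began, along the tool's axes at that moment; what a row does not reach only later rows make up. A row lasts 1/12 s, in which the tool goes at most 41.7 mm and 7.16 degrees, less where a joint would pass 70% of its speed; a pose out of reach is approached as far as the arm can. A call with a gripper value outside its range is refused whole. The fingers move at their own pace and stop on an object; the grip force is fixed at half the most. Time passes only in rows, so rows that repeat a pose let the fingers close. It gives the time, the measured TCP pose, the force, the opening and the grip force at its end, in the units of the state.
- env.state(): the state, without advancing time (a new reading comes with each control period).
- env.read_camera(name): name is "scene" or "top" or "wrist"; returns the picture (420x560x3 uint8, blue, green, red); there is no depth.
- env.get_calibration(name): a dict with "K" (3x3 intrinsics, pixels), "extrinsics" (4x4, takes a point from world to camera coordinates). Camera axes: x right, y up, looking along -z (the intrinsics and any distortion apply to the point x, -y, -z); pixel columns grow to the right and rows downward; lengths in mm; the calibration is good to about 2 mm. A picture is of the moment at which its call begins: read the wrist's pose just before it. get_calibration takes no time and is no camera call; for the wrist camera it gives the pose at the moment of the call.
- env.job_done(): hands the job in; it is judged then, once.
The state is a dict: "t": time; "joints": joint angles; "qvel": joint speeds; "tau": joint torques, N m; "eef_pos": TCP position; "tcp_rot": TCP orientation; "ft_force": force on the tool from outside, world axes, zero at the start; "moment": the same for the moment, N m; "opening": opening from 0.0 (shut) to 1.0 (fully open); "grip_force": force on a finger pad.
Only numpy, scipy, OpenCV 4.12 (cv2) and the standard library are available. Lean on these libraries where they do the work, as an engineer would, in place of code of your own. Each camera call takes 0.05 s, during which the arm holds its last target. There are 200 camera calls.

## Working session

There is one attempt and no reset: what is moved stays moved. The work goes in short steps, Python scripts to look and compute and a tool call to move; the robot and the scene stay as the last step left them, time stands still between calls to the robot, and variables do not carry over. Pictures are saved under pics/ and viewed, at most 10 in all, crops included, and the job is handed in when it is done.

Besides the shell and the picture viewer there is one more tool, called after ">>>" by a JSON object that holds its "name" and its "arguments". step_arm: Moves the arm, as the interface text tells. Its arguments: {"type":"object","properties":{"plan":{"type":"array"}},"required":["plan"]}

```bash
mkdir -p pics; cat > h.py <<'E'
from cell import env
import numpy as np, cv2
def px2w(cal,u,v,z,D=None):
    K=np.array(cal["K"]);E=np.array(cal["extrinsics"])
    d=np.linalg.inv(K)@[u,v,1]; d=np.array([d[0],-d[1],-d[2]])
    R=E[:3,:3];c=-R.T@E[:3,3];w=R.T@d
    return c+w*(z-c[2])/w[2]
def w2px(cal,p):
    K=np.array(cal["K"]);E=np.array(cal["extrinsics"])
    c=E[:3,:3]@p+E[:3,3]; q=K@[c[0],-c[1],-c[2]]; return q[:2]/q[2]
E
python3 - <<'E'
from h import *
a=env.read_camera("top");b=env.read_camera("scene")
cv2.imwrite("pics/top.png",cv2.resize(a,(800,600),interpolation=2));cv2.imwrite("pics/scene.png",cv2.resize(b,(800,600),interpolation=2))
for n in("top","scene","wrist"):
    c=env.get_calibration(n);print(n,c.keys(),np.round(c["K"],1).tolist(),np.round(c["extrinsics"],3).tolist())
s=env.state();print({k:np.round(v,3).tolist() for k,v in s.items()})
E
```

```text
top dict_keys(['K', 'extrinsics']) [[410.2, 0.0, 277.7], [0.0, 410.2, 209.0], [0.0, 0.0, 1.0]] [[-0.001, -1.0, 0.009, -33.498], [0.998, -0.0, 0.056, -595.586], [-0.056, 0.009, 0.998, -1206.389], [0.0, 0.0, 0.0, 1.0]]
scene dict_keys(['K', 'extrinsics']) [[461.1, 0.0, 281.7], [0.0, 461.1, 209.2], [0.0, 0.0, 1.0]] [[-0.853, -0.522, -0.01, 493.154], [0.392, -0.655, 0.646, -312.071], [-0.344, 0.547, 0.763, -1523.631], [0.0, 0.0, 0.0, 1.0]]
wrist dict_keys(['K', 'extrinsics']) [[316.4, 0.0, 278.1], [0.0, 316.4, 205.3], [0.0, 0.0, 1.0]] [[0.307, -0.952, -0.0, -624.939], [0.92, 0.296, -0.257, 28.784], [0.245, 0.079, 0.966, -389.399], [0.0, 0.0, 0.0, 1.0]]
{'t': 0.1, 'joints': [-1.365, 0.492, 1.559, -0.0, 1.092, -0.106], 'qvel': [-0.001, -0.002, -0.001, -0.0, 0.0, -0.001], 'tau': [0.002, -61.362, -25.861, 0.069, 0.047, -0.0], 'eef_pos': [191.721, -594.666, 214.114], 'tcp_rot': [-3.141, -0.0, 0.312], 'ft_force': [-0.088, 0.479, 0.046], 'moment': [-0.036, -0.009, 0.017], 'grip_force': 0.0, 'opening': 1.001}
```

View pics/top.png

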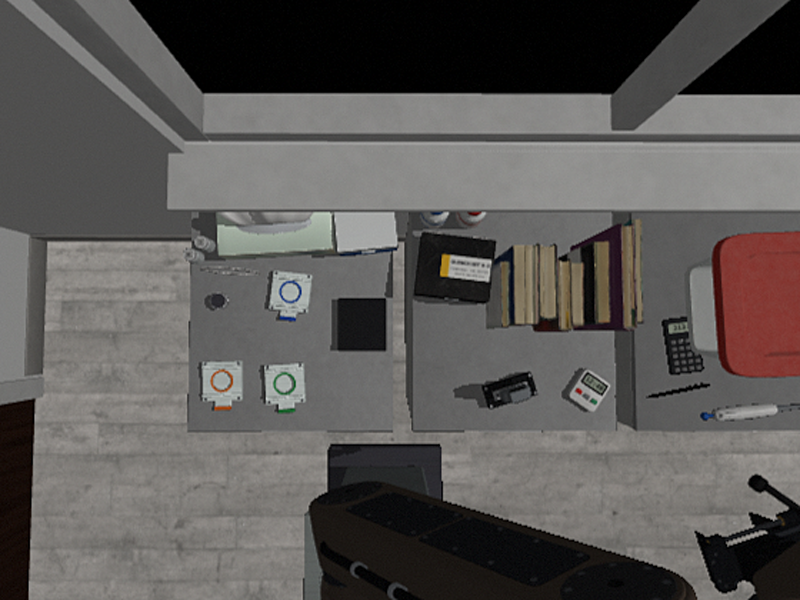

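View pics/scene.png

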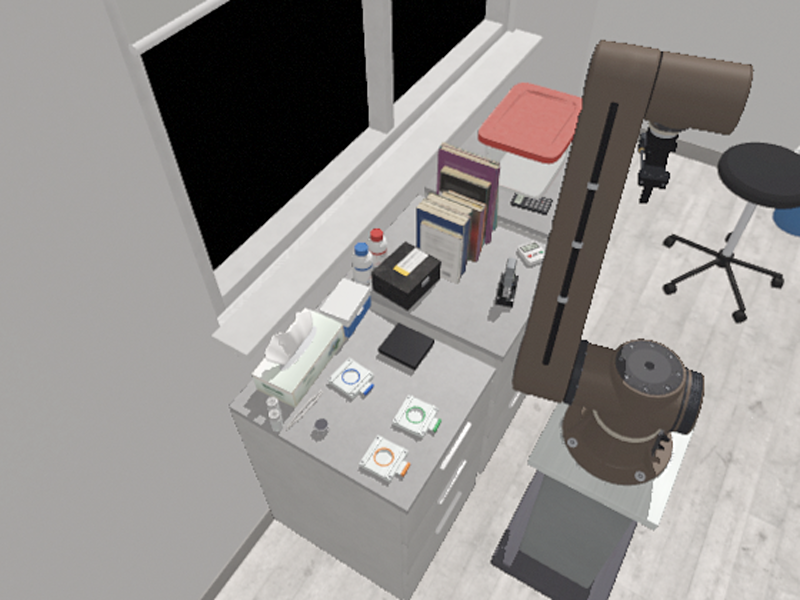

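The top view shows the gauge in its stand at display px (510,390). The plate is at (361,324), the orange ring at (222,381), the green at (284,384) and the blue at (290,292). I'll enlarge the parts that matter.

```bash
python3 - <<'E'
from h import *
c=env.get_calibration("top")
a=env.read_camera("top")
f=lambda x0,y0,w,h:cv2.resize(a[y0:y0+h,x0:x0+w],(400,300),interpolation=cv2.INTER_CUBIC)
cv2.imwrite("pics/c1.png",np.vstack([np.hstack([f(325,245,64,48),f(125,243,64,48)]),np.hstack([f(222,202,64,48),f(170,243,64,48)])]))
for n,u,v,z in(("gaugetop",510,390,100),("plate",361.5,324,22),("orange",222,381,14),("green",284,384,14),("blue",290,292,14)):
    print(n,px2w(c,u*.7,v*.7,z).round(1))
E
```

```text
gaugetop [ 414.1 -251.7  100. ]
plate [542.6  39.3  22. ]
orange [425. 328.  14.]
green [418.7 199.8  14. ]
blue [609.7 189.2  14. ]
```

View pics/c1.png

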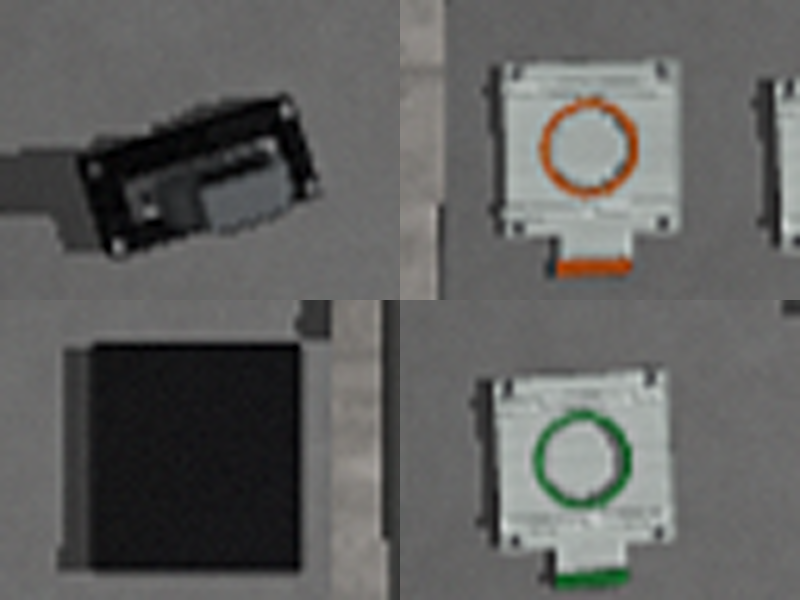

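The crop shows the gauge yawed by about 16°: its grip top is centred at (250,197) and the stand at (200,175) in the top-left tile. The plate and the orange carrier (ring at (590,148)) are square to the world, with the carrier's tab towards −x. Next I work out the approach.

```bash
cat >> h.py <<'E'
def move(x,y,z,yawdeg):
    s=env.state();p=s["eef_pos"];w=s["tcp_rot"][2]
    d=np.array([x,y,z])-p
    X=np.array([np.cos(w),np.sin(w),0]);Y=np.array([np.sin(w),-np.cos(w),0])
    print("tool shift",np.round([d@X,d@Y,-d[2]],1),"turn",round(-(yawdeg-np.degrees(w)),1))
E
python3 - <<'E'
from h import *
c=env.get_calibration("top")
P=lambda u,v,z,x0,y0:px2w(c,x0+(u)/6.25-.4,y0+(v)/6.25-.4,z).round(1)
print("griptop",P(250,197,118,325,245),"stand",P(200,175,25,325,245))
for q in((205,185),(290,165),(297,210),(210,232)):print(P(*q,118,325,245))
print("orange",P(190,148,14,125,243)); print("carrier corners",[P(*q,14,125,243).tolist() for q in((105,63),(280,60),(282,232),(100,237))])
print("plate",[P(*q,22,222,202).tolist() for q in((92,43),(300,43),(302,270),(90,272))])
print("green",P(183,159,14,170,243))
move(414,-252,190,106)
E
```

```text
griptop [ 407.5 -268.7  118. ] stand [ 407.8 -265.6   25. ]
[ 412.7 -249.2  118. ]
[ 421.2 -286.3  118. ]
[ 401.8 -289.   118. ]
[ 392.4 -251.1  118. ]
orange [426.3 329.2  14. ]
carrier corners [[466.4, 370.0, 14.0], [467.7, 287.3, 14.0], [386.8, 285.2, 14.0], [384.6, 371.0, 14.0]]
plate [[597.0, 89.0, 22.0], [596.9, -9.7, 22.0], [489.5, -10.7, 22.0], [488.6, 89.4, 22.0]]
green [420.9 199.6  14. ]
tool shift [ 316.7 -258.    24.2] turn -88.1
```

>>> {"name": "step_arm", "arguments": {"plan": [[[150, -120, 10, -43, 1], [305, -246, 24, -87, 1], [305, -246, 24, -87, 1], [305, -246, 24, -87, 1], [305, -246, 24, -87, 1], [305, -246, 24, -87, 1], [305, -246, 24, -87, 1], [305, -246, 24, -87, 1]]]}}

```text
t: 0.82
eef_pos: [374.8, -314.8, 194.2]
tcp_rot: [3.142, 0.0, 1.318]
ft_force: [1.6, -1.0, 0.3]
opening: 1.0
grip_force: 0.0
```

>>> {"name": "step_arm", "arguments": {"plan": [[[0, 0, 0, 0, 1], [0, 0, 0, 0, 1], [0, 0, 0, 0, 1]]]}}

```text
t: 1.07
eef_pos: [374.3, -316.9, 194.4]
tcp_rot: [3.141, 0.0, 1.311]
ft_force: [0.4, 0.7, -0.1]
opening: 1.004
grip_force: 0.0
```

```bash
python3 - <<'E'
from h import *
s=env.state();print({k:np.round(v,3).tolist() for k,v in s.items()})
c=env.get_calibration("wrist");a=env.read_camera("wrist")
cv2.imwrite("pics/w1.png",cv2.resize(a,(800,600),interpolation=2))
for p in((407.5,-267.5,118),(407.5,-267.5,0)):print(w2px(c,np.array(p))*800/560)
move(407.5,-267.5,190,105)
E
```

```text
{'t': 1.067, 'joints': [-0.837, 0.326, 1.906, -0.0, 0.909, -0.578], 'qvel': [-0.032, 0.004, -0.005, -0.0, 0.001, 0.0], 'tau': [1.789, -46.709, -21.891, 0.088, 0.096, -0.03], 'eef_pos': [374.267, -316.888, 194.386], 'tcp_rot': [3.141, 0.0, 1.311], 'ft_force': [0.404, 0.72, -0.132], 'moment': [-0.051, -0.058, -0.07], 'grip_force': 0.0, 'opening': 1.004}
[433.36438203 203.3862128 ]
[421.67602043 193.46145365]
tool shift [56.8 19.6  4.3] turn -29.9
```

View pics/w1.png

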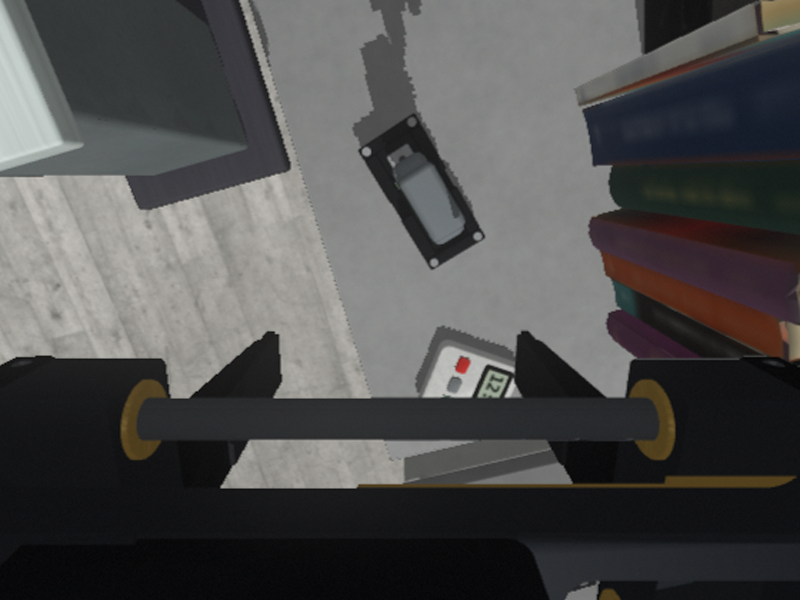

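The wrist view shows the grip top at about (432,198), where I predicted (433,203), and the stand yawed by about 16°. The gauge is therefore at about (408,−265.5).

```bash
python3 - <<'E'
from h import *
move(408,-265.5,150,105)
E
```

```text
tool shift [58.9 19.5 44.3] turn -29.9
```

>>> {"name": "step_arm", "arguments": {"plan": [[[30, 10, 0, -15, 1], [59, 19.5, 0, -30, 1], [59, 19.5, 0, -30, 1], [59, 19.5, 0, -30, 1], [59, 19.5, 20, -30, 1], [59, 19.5, 44, -30, 1], [59, 19.5, 44, -30, 1], [59, 19.5, 44, -30, 1]]]}}

```text
t: 1.78
eef_pos: [407.4, -265.5, 149.9]
tcp_rot: [-3.14, -0.002, 1.833]
ft_force: [-0.0, -1.0, -0.6]
opening: 1.004
grip_force: 0.0
```

```bash
python3 - <<'E'
from h import *
s=env.state();print(np.round(s["eef_pos"],1),s["tcp_rot"])
c=env.get_calibration("wrist");a=env.read_camera("wrist")
cv2.imwrite("pics/w2.png",cv2.resize(a,(800,600),interpolation=2))
for p in((408,-265.5,118),(408,-265.5,0)):print(w2px(c,np.array(p))*800/560)
move(408,-265.5,84,105)
E
```

```text
[ 407.4 -265.5  149.9] [-3.14028940e+00 -1.72786767e-03  1.83261238e+00]
[398.5513029  331.31988372]
[398.28286228 276.28620202]
tool shift [ 0.1  0.1 66.8] turn 0.0
```

View pics/w2.png

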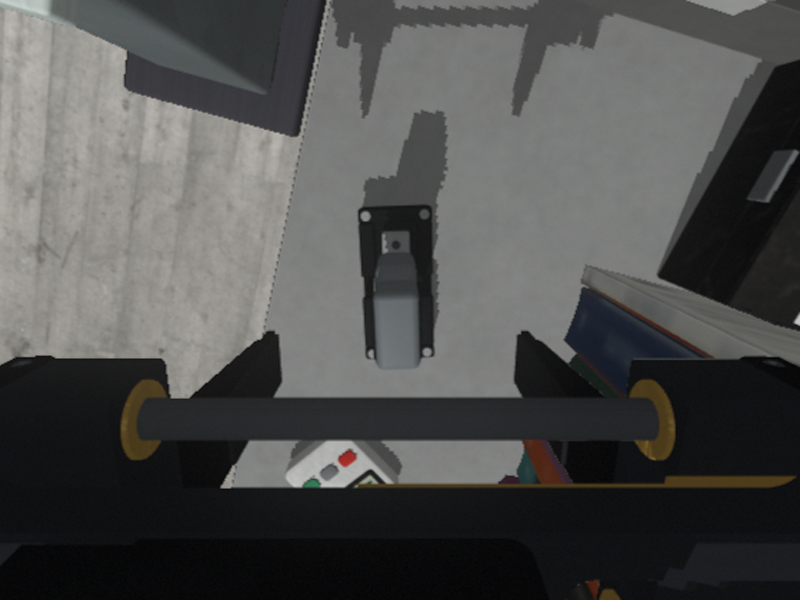

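The wrist view shows the grip centred at (398,329) between the fingers and aligned, as predicted. I descend and close.

>>> {"name": "step_arm", "arguments": {"plan": [[[0, 0, 25, -1, 1], [0, 0, 50, -1, 1], [0, 0, 66, -1, 1], [0, 0, 66, -1, 1], [0, 0, 66, -1, -1], [0, 0, 66, -1, -1], [0, 0, 66, -1, -1], [0, 0, 66, -1, -1]]]}}

```text
t: 2.5
eef_pos: [408.6, -265.0, 85.5]
tcp_rot: [3.14, 0.002, 1.853]
ft_force: [0.2, 0.3, 0.1]
opening: 0.777
grip_force: 0.0
```

>>> {"name": "step_arm", "arguments": {"plan": [[[0, 0, 0, 0, -1], [0, 0, 0, 0, -1], [0, 0, 0, 0, -1], [0, 0, 0, 0, -1], [0, 0, 0, 0, -1]]]}}

```text
t: 2.92
eef_pos: [408.1, -264.6, 84.3]
tcp_rot: [-3.142, 0.0, 1.853]
ft_force: [0.3, -0.2, 0.3]
opening: 0.423
grip_force: 0.0
```

>>> {"name": "step_arm", "arguments": {"plan": [[[0, 0, 0, 0, -1], [0, 0, 0, 0, -1], [0, 0, 0, 0, -1], [0, 0, 0, 0, -1], [0, 0, 0, 0, -1], [0, 0, 0, 0, -1], [0, 0, 0, 0, -1], [0, 0, 0, 0, -1]]]}}

```text
t: 3.58
eef_pos: [408.1, -264.6, 84.3]
tcp_rot: [-3.141, -0.0, 1.853]
ft_force: [1.0, -0.8, -2.3]
opening: 0.229
grip_force: 30.0
```

Gripped: the opening is 22 mm. Now lift.

>>> {"name": "step_arm", "arguments": {"plan": [[[0, 0, -8, 0, -1], [0, 0, -20, 0, -1], [0, 0, -35, 0, -1], [0, 0, -50, 0, -1], [0, 0, -65, 0, -1], [0, 0, -70, 0, -1], [0, 0, -70, 0, -1], [0, 0, -70, 0, -1]]]}}

```text
t: 4.25
eef_pos: [408.0, -264.5, 154.2]
tcp_rot: [3.141, 0.0, 1.853]
ft_force: [-0.6, -0.3, -2.3]
opening: 0.233
grip_force: 30.0
```

```bash
python3 - <<'E'
from h import *
s=env.state();print(np.round(s["eef_pos"],1),s["tcp_rot"],s["ft_force"],s["grip_force"])
move(420,-100,154,90)
move(540,39,154,90)
E
```

```text
[ 408.  -264.5  154.2] [3.14147532e+00 2.65335460e-04 1.85286723e+00] [-0.59256702 -0.30279075 -2.25938905] 29.994969964027405
tool shift [154.7  57.3   0.2] turn 16.2
tool shift [2.548e+02 2.112e+02 2.000e-01] turn 16.2
```

>>> {"name": "step_arm", "arguments": {"plan": [[[25, 9, 0, 3, -1], [55, 20, 0, 6, -1], [85, 32, 0, 9, -1], [115, 43, 0, 12, -1], [145, 54, 0, 15, -1], [170, 80, 0, 16, -1], [190, 110, 0, 16, -1], [210, 140, 0, 16, -1]]]}}

```text
t: 4.92
eef_pos: [484.3, -22.1, 153.6]
tcp_rot: [-3.14, -0.0, 1.573]
ft_force: [1.7, -1.4, -2.2]
opening: 0.23
grip_force: 30.0
```

```bash
python3 - <<'E'
from h import *
s=env.state();print(np.round(s["eef_pos"],1),s["tcp_rot"],s["ft_force"],s["grip_force"])
move(540,39,100,90)
E
```

```text
[484.3 -22.1 153.6] [-3.14030047e+00 -1.13546249e-04  1.57348782e+00] [ 1.74915484 -1.35155124 -2.2117043 ] 29.994504377245903
tool shift [61.  55.8 53.6] turn 0.2
```

>>> {"name": "step_arm", "arguments": {"plan": [[[20, 18, 0, 0, -1], [40, 36, 0, 0, -1], [58, 54, 0, 0, -1], [60, 56, 10, 0, -1], [60, 56, 25, 0, -1], [60, 56, 40, 0, -1], [60, 56, 44, 0, -1], [60, 56, 44, 0, -1]]]}}

```text
t: 5.58
eef_pos: [538.9, 35.9, 108.5]
tcp_rot: [-3.138, -0.0, 1.573]
ft_force: [-0.0, 0.0, -2.4]
opening: 0.229
grip_force: 30.0
```

```bash
python3 - <<'E'
from h import *
s=env.state();print(np.round(s["eef_pos"],1),s["tcp_rot"],s["ft_force"],s["grip_force"])
c=env.get_calibration("wrist");a=env.read_camera("wrist")
cv2.imwrite("pics/w3.png",cv2.resize(a,(800,600),interpolation=2))
for p in((597,-10,22),(597,89,22),(489,89,22),(489,-10,22)):print(w2px(c,np.array(p))*800/560)
E
```

```text
[538.9  35.9 108.5] [-3.13792649e+00 -8.93730818e-05  1.57334920e+00] [-0.03631816  0.01738813 -2.37629021] 29.99488402158022
[492.07107708 371.78230958]
[502.10855196 208.32048741]
[308.65714506 207.79059767]
[316.40106682 371.139388  ]
```

View pics/w3.png

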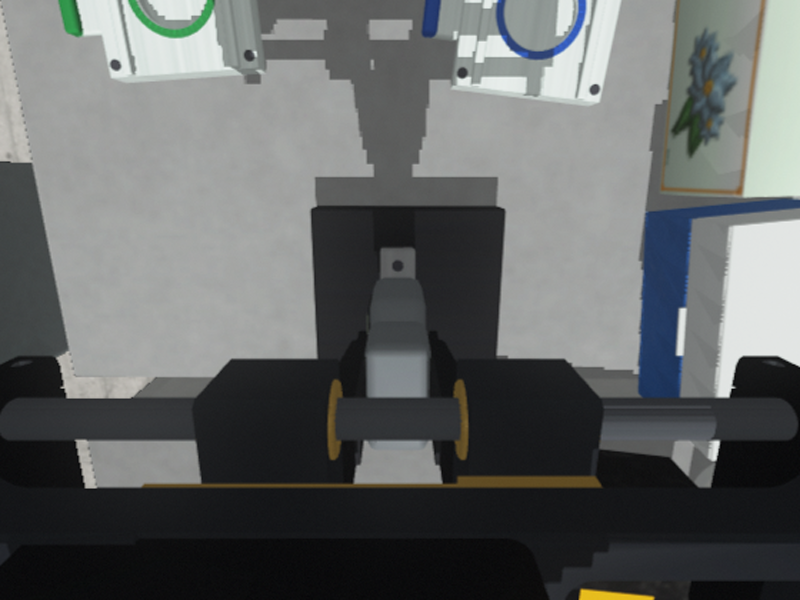

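The wrist view shows the gauge upright, its foot end at (397,248), well inside the plate edges (far edge at row 207, as predicted). Now I lower it slowly.

>>> {"name": "step_arm", "arguments": {"plan": [[[1, 1, 3, 0, -1], [2, 2, 6, 0, -1], [2, 2, 9, 0, -1], [2, 2, 12, 0, -1], [2, 2, 14, 0, -1], [2, 2, 16, 0, -1], [2, 2, 18, 0, -1], [2, 2, 18, 0, -1]]]}}

```text
t: 6.3
eef_pos: [542.0, 38.2, 92.0]
tcp_rot: [3.142, 0.0, 1.574]
ft_force: [0.7, 0.3, -0.9]
opening: 0.231
grip_force: 30.0
```

>>> {"name": "step_arm", "arguments": {"plan": [[[0, 0, 0.4, 0, -1], [0, 0, 0.8, 0, -1], [0, 0, 1.2, 0, -1], [0, 0, 1.6, 0, -1], [0, 0, 2.0, 0, -1], [0, 0, 2.4, 0, -1], [0, 0, 2.4, 0, -1], [0, 0, 2.4, 0, -1]]]}}

```text
t: 6.97
eef_pos: [542.0, 38.2, 89.9]
tcp_rot: [3.141, 0.0, 1.574]
ft_force: [0.3, -0.3, -0.1]
opening: 0.232
grip_force: 30.0
```

>>> {"name": "step_arm", "arguments": {"plan": [[[0, 0, 0.5, 0, -1], [0, 0, 1.0, 0, -1], [0, 0, 1.5, 0, -1], [0, 0, 2.0, 0, -1], [0, 0, 2.4, 0, -1], [0, 0, 2.8, 0, -1], [0, 0, 2.8, 0, -1], [0, 0, 2.8, 0, -1]]]}}

```text
t: 7.63
eef_pos: [542.0, 38.2, 87.1]
tcp_rot: [3.142, 0.0, 1.574]
ft_force: [0.8, -0.0, -1.0]
opening: 0.227
grip_force: 30.0
```

>>> {"name": "step_arm", "arguments": {"plan": [[[0, 0, 0.2, 0, -1], [0, 0, 0.4, 0, -1], [0, 0, 0.6, 0, -1], [0, 0, 0.8, 0, -1], [0, 0, 1.0, 0, -1], [0, 0, 1.0, 0, -1]]]}}

```text
t: 8.13
eef_pos: [542.0, 38.2, 86.2]
tcp_rot: [3.142, 0.0, 1.574]
ft_force: [1.4, -0.3, 0.5]
opening: 0.232
grip_force: 30.0
```

>>> {"name": "step_arm", "arguments": {"plan": [[[0, 0, 0.2, 0, -1], [0, 0, 0.4, 0, -1], [0, 0, 0.4, 0, -1], [0, 0, 0.4, 0, -1]]]}}

```text
t: 8.47
eef_pos: [542.0, 38.2, 86.1]
tcp_rot: [3.141, 0.0, 1.574]
ft_force: [-1.3, -1.1, 5.2]
opening: 0.23
grip_force: 30.0
```

>>> {"name": "step_arm", "arguments": {"plan": [[[0, 0, 0.2, 0, -1], [0, 0, 0.2, 0, -1], [0, 0, 0.2, 0, -1], [0, 0, 0.2, 0, -1]]]}}

```text
t: 8.8
eef_pos: [542.1, 38.2, 86.1]
tcp_rot: [3.141, 0.0, 1.574]
ft_force: [-1.7, -0.4, 8.4]
opening: 0.231
grip_force: 30.0
```

Contact is about 10.7 N, so I hold.

>>> {"name": "step_arm", "arguments": {"plan": [[[0, 0, 0, 0, -1], [0, 0, 0, 0, -1], [0, 0, 0, 0, -1], [0, 0, 0, 0, -1], [0, 0, 0, 0, -1], [0, 0, 0, 0, -1], [0, 0, 0, 0, -1], [0, 0, 0, 0, -1]]]}}

```text
t: 9.47
eef_pos: [542.1, 38.2, 86.1]
tcp_rot: [3.141, 0.0, 1.574]
ft_force: [-1.6, -1.8, 9.4]
opening: 0.225
grip_force: 30.0
```

>>> {"name": "step_arm", "arguments": {"plan": [[[0, 0, 0, 0, -1], [0, 0, 0, 0, -1], [0, 0, 0, 0, -1], [0, 0, 0, 0, -1], [0, 0, 0, 0, -1], [0, 0, 0, 0, -1], [0, 0, 0, 0, -1], [0, 0, 0, 0, -1]]]}}

```text
t: 10.13
eef_pos: [542.1, 38.1, 86.1]
tcp_rot: [3.141, 0.0, 1.574]
ft_force: [-2.4, -0.7, 8.7]
opening: 0.229
grip_force: 30.0
```

>>> {"name": "step_arm", "arguments": {"plan": [[[0, 0, -3, 0, -1], [0, 0, -10, 0, -1], [0, 0, -25, 0, -1], [0, 0, -40, 0, -1], [0, 0, -55, 0, -1], [0, 0, -60, 0, -1], [0, 0, -60, 0, -1]]]}}

```text
t: 10.72
eef_pos: [542.3, 38.3, 146.6]
tcp_rot: [3.14, 0.0, 1.574]
ft_force: [0.3, -0.3, -2.1]
opening: 0.227
grip_force: 30.0
```

```bash
python3 - <<'E'
from h import *
s=env.state();print(np.round(s["eef_pos"],1),s["tcp_rot"],s["ft_force"],s["grip_force"])
move(426.3,328.5,145,90)
E
```

```text
[542.3  38.3 146.6] [3.13984129e+00 1.73760950e-04 1.57374887e+00] [ 0.34114625 -0.28731865 -2.13273594] 29.99489028006792
tool shift [ 290.5 -115.1    1.6] turn 0.2
```

>>> {"name": "step_arm", "arguments": {"plan": [[[25, -10, 0, 0, -1], [60, -24, 0, 0, -1], [95, -38, 0, 0, -1], [130, -52, 0, 0, -1], [165, -66, 0, 0, -1], [200, -80, 0, 0, -1], [225, -90, 0, 0, -1], [240, -95, 0, 0, -1]]]}}

```text
t: 11.38
eef_pos: [444.3, 280.2, 144.5]
tcp_rot: [-3.14, 0.001, 1.576]
ft_force: [0.0, -0.4, -2.5]
opening: 0.229
grip_force: 30.0
```

```bash
python3 - <<'E'
from h import *
s=env.state();print(np.round(s["eef_pos"],1),s["tcp_rot"],s["ft_force"],s["grip_force"])
c=env.get_calibration("wrist");a=env.read_camera("wrist")
cv2.imwrite("pics/w4.png",cv2.resize(a,(800,600),interpolation=2))
for p in((426.3,329.2,14),(426.3,349.2,14),(426.3,369.2,14)):print(w2px(c,np.array(p))*800/560)
e=s["eef_pos"];print("foot end",w2px(c,e+[0,37,-54.3])*800/560)
move(426.3,329,100,90)
E
```

```text
[444.3 280.2 144.5] [-3.13985457e+00  5.59451220e-04  1.57563128e+00] [ 0.04349319 -0.38318227 -2.52636815] 29.994778968393803
[370.26147629 208.90684331]
[369.92780864 177.3660176 ]
[369.58205192 144.68244018]
foot end [397.68245553 245.50080298]
tool shift [ 47.7 -17.6  44.6] turn 0.3
```

View pics/w4.png

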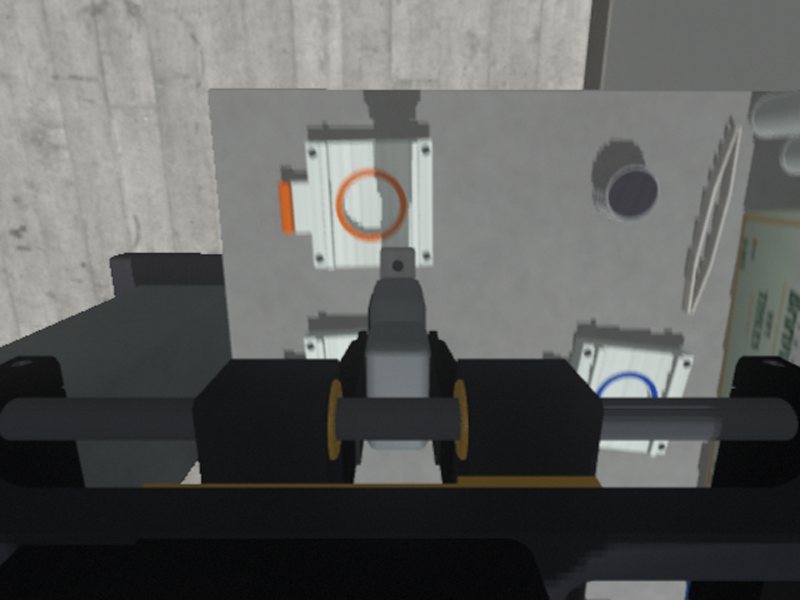

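The wrist view has the ring centre at (371.5,205), where (370,209) was predicted, and the foot end at (397,248). The target TCP becomes about (427,331.5).

>>> {"name": "step_arm", "arguments": {"plan": [[[20, -7, 0, 0, -1], [40, -14, 0, 0, -1], [51, -17.5, 0, 0, -1], [51, -17.5, 0, 0, -1], [51, -17.5, 12, 0, -1], [51, -17.5, 25, 0, -1], [51, -17.5, 38, 0, -1], [51, -17.5, 43, 0, -1]]]}}

```text
t: 12.1
eef_pos: [428.3, 327.7, 100.7]
tcp_rot: [-3.139, 0.002, 1.573]
ft_force: [-0.3, 0.1, -3.4]
opening: 0.229
grip_force: 30.0
```

>>> {"name": "step_arm", "arguments": {"plan": [[[0, 0, 0, 0, -1], [0, 0, 0, 0, -1], [0, 0, 0, 0, -1]]]}}

```text
t: 12.35
eef_pos: [429.1, 328.8, 103.0]
tcp_rot: [3.141, -0.0, 1.573]
ft_force: [-0.3, -0.2, -2.0]
opening: 0.228
grip_force: 30.0
```

```bash
python3 - <<'E'
from h import *
s=env.state();e=s["eef_pos"];print(np.round(e,1),s["tcp_rot"],s["ft_force"],s["grip_force"])
c=env.get_calibration("wrist");a=env.read_camera("wrist")
cv2.imwrite("pics/w5.png",cv2.resize(a[130:280,180:380],(800,600),interpolation=2))
q=lambda p:((w2px(c,np.array(p))-[180,130])*4).round(1)
print("ring far edge",q((427,331.5+18,14)),"carrier far edge",q((427,331.5+40,14)),"far corners",q((387,371.5,14)),q((467,371.5,14)),"foot end",q(e+[0,37,-54.1]))
E
```

```text
[429.1 328.8 103. ] [ 3.14098459e+00 -2.15742082e-04  1.57331263e+00] [-0.27895334 -0.24430289 -1.96969676] 29.99488078057766
ring far edge [381.9 219.3] carrier far edge [381.9 113. ] far corners [185.2 112.6] [578.5 113.5] foot end [392.3 167.9]
```

View pics/w5.png

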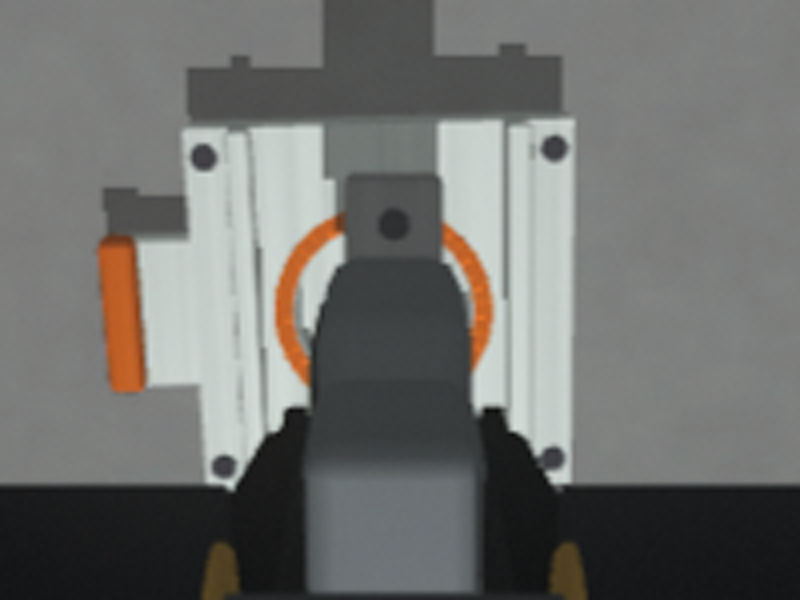

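The crop shows the foot end at (394,174), centred between the ribs. The ring centre is at column 384 and the carrier's far edge at row 121. I need about +2 mm in tool x and −2 mm in tool y, then a slow descent.

>>> {"name": "step_arm", "arguments": {"plan": [[[1, -1, 0, 0, -1], [2, -2, 2, 0, -1], [2, -2, 5, 0, -1], [2, -2, 8, 0, -1], [2, -2, 11, 0, -1], [2, -2, 14, 0, -1], [2, -2, 16, 0, -1], [2, -2, 16, 0, -1]]]}}

```text
t: 13.07
eef_pos: [426.5, 330.8, 85.9]
tcp_rot: [-3.141, 0.0, 1.574]
ft_force: [-0.2, -0.4, -1.8]
opening: 0.232
grip_force: 30.0
```

>>> {"name": "step_arm", "arguments": {"plan": [[[0, 0, 0.7, 0, -1], [0, 0, 1.4, 0, -1], [0, 0, 2.1, 0, -1], [0, 0, 2.8, 0, -1], [0, 0, 3.5, 0, -1], [0, 0, 4.0, 0, -1], [0, 0, 4.0, 0, -1], [0, 0, 4.0, 0, -1]]]}}

```text
t: 13.73
eef_pos: [426.7, 330.9, 82.5]
tcp_rot: [3.141, 0.0, 1.574]
ft_force: [-0.6, 0.6, -1.3]
opening: 0.233
grip_force: 30.0
```

Position is good at (426.7, 330.9). Contact is expected at z of about 78.1.

>>> {"name": "step_arm", "arguments": {"plan": [[[0, 0, 0.5, 0, -1], [0, 0, 1.0, 0, -1], [0, 0, 1.5, 0, -1], [0, 0, 2.0, 0, -1], [0, 0, 2.5, 0, -1], [0, 0, 3.0, 0, -1], [0, 0, 3.4, 0, -1], [0, 0, 3.4, 0, -1]]]}}

```text
t: 14.4
eef_pos: [426.7, 330.9, 79.0]
tcp_rot: [3.142, 0.0, 1.574]
ft_force: [0.5, 0.1, -1.8]
opening: 0.226
grip_force: 30.0
```

>>> {"name": "step_arm", "arguments": {"plan": [[[0, 0, 0.2, 0, -1], [0, 0, 0.4, 0, -1], [0, 0, 0.6, 0, -1], [0, 0, 0.8, 0, -1], [0, 0, 0.8, 0, -1], [0, 0, 0.8, 0, -1]]]}}

```text
t: 14.9
eef_pos: [426.7, 330.9, 78.3]
tcp_rot: [3.141, 0.0, 1.574]
ft_force: [1.3, 0.1, -0.9]
opening: 0.228
grip_force: 30.0
```

>>> {"name": "step_arm", "arguments": {"plan": [[[0, 0, 0.2, 0, -1], [0, 0, 0.4, 0, -1], [0, 0, 0.6, 0, -1], [0, 0, 0.6, 0, -1], [0, 0, 0.6, 0, -1]]]}}

```text
t: 15.32
eef_pos: [426.7, 330.9, 78.1]
tcp_rot: [3.141, -0.0, 1.574]
ft_force: [-0.6, -1.6, 4.9]
opening: 0.234
grip_force: 30.0
```

>>> {"name": "step_arm", "arguments": {"plan": [[[0, 0, 0.2, 0, -1], [0, 0, 0.2, 0, -1], [0, 0, 0.2, 0, -1], [0, 0, 0.2, 0, -1], [0, 0, 0.2, 0, -1], [0, 0, 0.2, 0, -1]]]}}

```text
t: 15.82
eef_pos: [426.7, 330.9, 78.1]
tcp_rot: [3.141, -0.0, 1.574]
ft_force: [-1.8, -2.4, 9.3]
opening: 0.228
grip_force: 30.0
```

```bash
python3 - <<'E'
from h import *
c=env.get_calibration("wrist");a=env.read_camera("wrist")
s=env.state();e=s["eef_pos"];print(np.round(e,2),s["tcp_rot"],s["ft_force"],s["moment"],abs(s["qvel"]).max())
cv2.imwrite("pics/w6.png",cv2.resize(a[130:280,180:380],(800,600),interpolation=2))
q=lambda p:((w2px(c,np.array(p))-[180,130])*4).round(1)
print("foot end",q(e+[0,37,-54.1]),"carrier far edge if centred",q(e+[0,40,-64.1]))
E
```

```text
[426.72 330.86  78.11] [ 3.14116660e+00 -6.98993784e-05  1.57365934e+00] [-1.14909673 -2.73793262  8.95805604] [-0.2550229   0.29102296  0.03018219] 0.0014186481016448377
foot end [392.4 167.9] carrier far edge if centred [392.4 143.3]
```

View pics/w6.png

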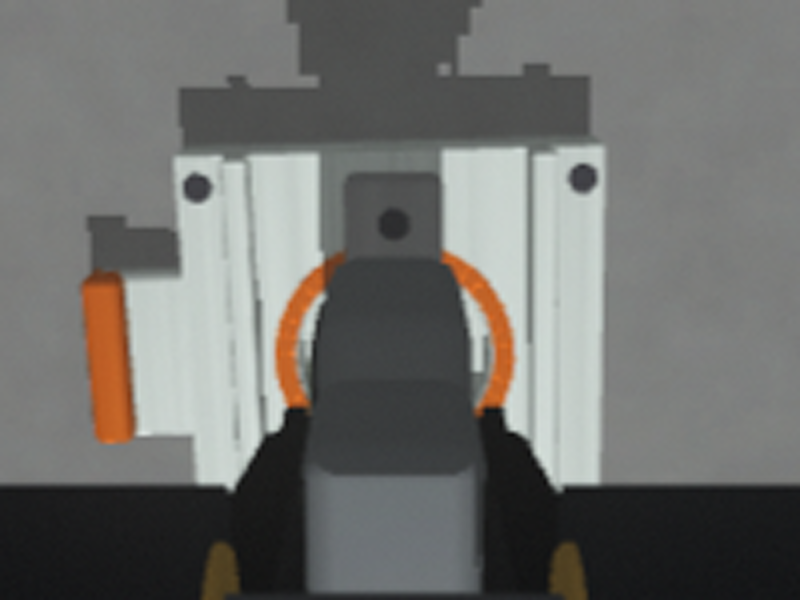

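The crop shows the foot (end at row 174) centred on the ring (column 394), with the carrier's far edge at row 150 as expected. The contact force is about 11 N and nothing is moving, so I hand in.

```bash
python3 -c "
from cell import env
print(env.job_done())"
```

```text
the job is handed in; nothing more can be done
None
```

The job is handed in (no verdict came back): I held the gauge flush on the granite plate at about 11 N for 1.3 s, then set it on the orange carrier, where it is held still at about 11 N, within about 1 mm of the pocket centre.

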